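# Load the cell cassette and lift it out by its catches

## Task

Finish loading the three-bay cell cassette that sits latched in its cradle: put one cell from the stand fully down into the middle bay, then the other into the bay at the end away from the terminal block (the gauge counts cells in from the terminal end, so no bay may be skipped). Then pinch the two side catches together, lift the loaded cassette straight out, level, until its underside is about 10 cm above the bench, and finish while still holding it there, steady, by the pinched catches; leave the other things on the bench where they are.

Things in the scene. Friction and masses are not known exactly. Their poses are not given: they have to be found in the camera images.
- cassette: Grey upright cassette 92 (x) x 44 (y) x 46 mm, 0.2 kg, latched in the cradle by a catch in the middle of each long side. Origin: centre of underside; z up; x along the bays towards the black terminal block (projects 11 mm past the +x end, 18 to 42 mm up). Three round bays, 17.5 mm wide, 26 mm deep from the flat top, on y = 0: bay 1 at x = +26 mm (holds a cell), bay 2 at 0, bay 3 at -26 mm.
- bay1 (a point): Centre of the floor of bay 1, next to the terminal block, 20 mm above the cassette's underside; axes as the cassette. One moulded pip beside the mouth.
- bay2 (a point): Centre of the floor of bay 2, the middle bay, 20 mm above the cassette's underside. Two pips. Empty at the start.
- bay3 (a point): Centre of the floor of bay 3, at the end away from the terminal block, 20 mm above the cassette's underside. Three pips. Empty at the start.
- catch_left (a joint): Travel (m) of the sprung catch on the cassette's +y side: 0 = out, latched; grows as it is pressed towards the cassette's middle. Hook leaves the cradle rail at 0.003 (0.004 if the cassette stands to one side); 0.005 = flush with the cassette's side; stop 0.006. Spring 3 N at rest, 6 N at flush; springs back out when let go.
- catch_right (a joint): The same for the catch on the -y side.
- catch_left_pad (a point): Centre of the ribbed outer face of the +y catch: black, 13 mm wide (x), 24 to 42 mm above the cassette's underside, 27 mm from its middle plane. Over both catches: 54 mm when out, 44 mm (the cassette's own width) when flush; wider fingers then bear on the cassette's sides too. Free space beside and above, down to the cradle's 14 mm rails.
- catch_right_pad (a point): The same on the -y side.
- cradle: Fixed cradle: grey painted plate 134 x 92 x 8 mm with low dark rails, cheeks and stops rising to 22 mm above the bench (14 mm above the cassette's underside). Origin: centre of its underside; axes as the cassette, which rests at z = 8 mm with 1 mm play. The catch hooks sit under its two side rails; with both catches in, the cassette comes straight up and is clear after 14 mm.
- cell_stand: Fixed black stand, 46 (x) x 134 (y) x 22 mm, with four wells in a row along y (centres at y = +45, +15, -15, -45 mm), 14 mm deep, floor 8 mm above the bench. Two wells hold a cell. Origin at the centre of the underside.
- cell_a: Rigid AA-size cell, 14.5 mm thick, 50.5 mm long with its contact nub (1.5 mm) on top, 25 g, white sleeve. Origin: centre of its flat underside, z along the cell. Stands upright in the cell stand, 36 mm out of the well. Seated in a bay it stands 24.5 mm proud of the cassette's top. 1.5 mm clearance all round in bays and wells; let go in a bay it slides down by its own weight.
- cell_b: The second cell, identical, also in the stand.
- cell_c: An identical cell that is already seated in bay 1; it stays there.
- power_box: Plain black supply box, 68 x 120 x 36 mm, bystander. Origin at the centre of its underside.
- usb_hub: Black hub, 51 x 75 x 26 mm, bystander. Origin at the centre of its underside.
- marker: White marker with a black cap, 16 x 130 x 17 mm, lying near the bench's front edge, bystander. Origin at its underside.
- tweezers: Steel tweezers, 9 x 123 x 8 mm, bystander. Origin at its underside.
Not all that is in view belongs to the job. Of the things shaped like the cradle, the grey one is meant.

How it is judged:
By the outcome, as a careful person would: the job done as asked, in the order asked, and still so for the second after the job is handed in, while the arm keeps its last pose, push and grip.
It also fails if it takes over 64 s, if anything falls off the work surface, if the arm or the gripper's body presses on something with over 40 N, if the wrist force passes 120 N, or if a joint passes its speed limit or range.

## Robot

A 6-joint arm with a two-finger parallel gripper is mounted at the origin on a cart in front of the work surface, level with it; the furniture and walls round the work are solid. World frame = base frame: x ahead of the robot, y to its left, z up, the work surface at z = 0. Lengths are in m, angles in degrees, forces in N, time in s.
With the tool pointing down it reaches from about 0.4 to 0.825 m from the base axis. Payload 7 kg.
Tool frame: the origin (TCP) lies on the centre line of the jaws, within the pads' length; the fingertips stand 19 mm ahead of it and the grasp point (between the pads) is the TCP (r.tip_extent is the distance from the TCP to the fingertips, in m); z points along the fingers, y is the line along which they close (so a half turn about z gives the same grasp; the last joint's range is limited). The gripper opens to 88 mm and grips with 3 to 60 N. Pads are 19 mm wide; open, the fingers measure 130 mm over their backs; the gripper's body (78 mm by 193 mm) begins 47 mm behind the grasp point.
Start: joints at [82.913, 20.546, 0.682, 0, -70.136, -16.507], TCP at [0.27, 0.619, 0.246] pointing down, gripper open.
Joint ranges: [-176.03, 176.03], [-82.01, 121.73], [-58.28, 71.71], [-173.87, 95.51], [-174.79, -0.11], [-173.66, 173.66]. Speed limits (degrees/s): [136.94, 136.94, 172.46, 180, 180, 180].

## Interface

Orientations are given as [roll, pitch, yaw] about the fixed x, y, z axes, in that order (R = Rz(yaw) Ry(pitch) Rx(roll)).
In Python, from plant import r gives the robot as it stands. The module is installed in compiled form; this text tells all that it offers.
- The arm moves only by the tool jog_arm, never from a script. Its argument "deltas" is a list that holds one entry, the list of rows, each a list of 5 numbers: the opening, from -1 (shut) to 1 (fully open), then the shift along the world's x, y, z in cm, then the turn about the world's z in rad. In form: [[[claw, dx, dy, dz, turn], ...]]. A call has 1 to 8 rows; each row shifts and turns the commanded pose from where the row before left it; what a row does not reach is not made up. A row lasts 1/8 s, in which the tool goes at most 62.5 mm and 10.7 degrees, less where a joint would pass 70% of its speed; a pose out of reach is approached as far as the arm can. A call with a gripper value outside its range is refused whole. The fingers move at their own pace and stop on an object; "force" is the grip in N (left out, the last holds). Time passes only in rows, so rows that do not move let the fingers close. It gives the time, the measured TCP pose, the force, the opening and the grip force at its end, in the units of the state.
- r.get_state(): the state, without advancing time (a new reading comes with each control period).
- r.capture(name): name is "scene" or "top"; returns the picture (480x640x3 uint8, blue, green, red); there is no depth.
- r.camera_info(name): a dict with "fx", "fy", "cx", "cy" (pixels), "view" (4x4, takes a point from world to camera coordinates). Camera axes: x right, y up, looking along -z (the intrinsics and any distortion apply to the point x, -y, -z); pixel columns grow to the right and rows downward; lengths in m; the calibration is good to about 2 mm. A picture is of the moment at which its call begins. camera_info takes no time and is no camera call.
- r.close_job(): hands the job in; it is judged then, once.
The state is a dict: "time_s": time; "joints": joint angles; "qd": joint speeds; "joint_torque": joint torques, N m; "tcp_pos": TCP position; "eef_rot": TCP orientation; "contact_force": force on the tool from outside, world axes, zero at the start; "moment": the same for the moment, N m; "gripper_width": finger opening in m; "gripper_force": force on a finger pad.
Only numpy, scipy, OpenCV 4.12 (cv2) and the standard library are available. Lean on these libraries where they do the work, as an engineer would, in place of code of your own. Each camera call takes 0.05 s, during which the arm holds its last target. There are 200 camera calls.

## Working session

There is one attempt and no reset: what is moved stays moved. The work goes in short steps, Python scripts to look and compute and a tool call to move; the robot and the scene stay as the last step left them, time stands still between calls to the robot, and variables do not carry over. Pictures are saved under pics/ and viewed, at most 11 in all, crops included, and the job is handed in when it is done.

Besides the shell and the picture viewer there is one more tool, called after "Call:" as name(argument=value, ...) on one line, values as JSON. jog_arm: Moves the arm, as the interface text tells. Its arguments: {"type":"object","properties":{"deltas":{"type":"array"},"force":{"type":"number"}},"required":["deltas"]}

```bash
mkdir -p pics; python3 - <<'E'
from plant import r
import cv2
for n in("scene","top"):
    cv2.imwrite(f"pics/{n}0.png",r.capture(n)); print(n,r.camera_info(n))
print(r.get_state(),r.tip_extent)
E
```

```text
scene {'fx': 481.4902333560479, 'fy': 481.4902333560479, 'cx': 318.9107749711869, 'cy': 234.20387259160074, 'view': array([[ 0.57435758, -0.81828367, -0.02291741, -0.02834034],
       [ 0.51405484,  0.33874755,  0.78803408, -0.41955041],
       [-0.63707221, -0.46439415,  0.6152049 , -0.51952996],
       [ 0.        ,  0.        ,  0.        ,  1.        ]])}
top {'fx': 601.4027345525038, 'fy': 601.4027345525038, 'cx': 315.5735075771107, 'cy': 247.49011790142168, 'view': array([[-0.02649318, -0.99939518, -0.02252534,  0.3616148 ],
       [ 0.99827612, -0.02763062,  0.05178157, -0.48637092],
       [-0.05237264, -0.02111465,  0.99840437, -1.25472839],
       [ 0.        ,  0.        ,  0.        ,  1.        ]])}
{'time_s': 0.1, 'joints': array([ 8.29125849e+01,  2.05861367e+01,  6.38276579e-01, -1.78363381e-02,
       -7.01365103e+01, -1.65071360e+01]), 'qd': array([-0.02963433, -0.09211241,  0.17932835, -0.06932015, -0.03223182,
        0.08995883]), 'joint_torque': array([-1.64334186e-03, -5.84162915e+01,  2.93750560e+01,  7.01557875e+00,
        1.01603186e-02, -5.76525213e-05]), 'tcp_pos': array([0.27003067, 0.61817432, 0.24472386]), 'eef_rot': array([ 1.79914342e+02, -7.89763514e-03, -2.36006179e+01]), 'contact_force': array([ 0.77810647,  0.45878583, -0.36364889]), 'moment': array([-0.01220665, -0.02752022,  0.03023022]), 'gripper_force': 0.0, 'gripper_width': 0.08793727032408456} 0.019
```

View pics/scene0.png

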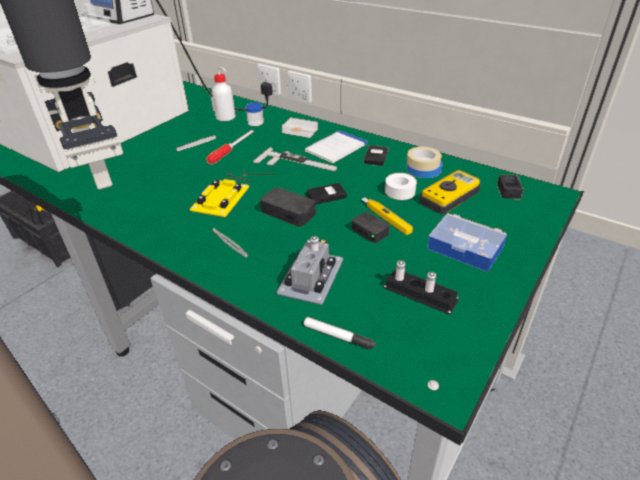

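View pics/top0.png

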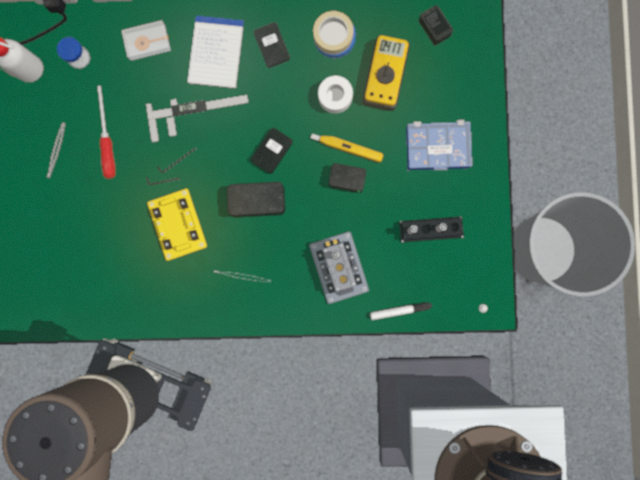

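The scene view shows the grey cradle and cassette near (312,272) and the stand at (422,288) with two upright cells. In the top view the cradle is near (338,267) and the stand near (432,229). Next I'll enlarge those areas.

```bash
python3 - <<'E'
import cv2, numpy as np
t=cv2.imread("pics/top0.png")[210:310,300:475]; s=cv2.imread("pics/scene0.png")[225:315,270:470]
t=cv2.resize(t,None,fx=4,fy=4,interpolation=cv2.INTER_CUBIC)[:300*4//3]
cv2.imwrite("pics/tc.png",t)
cv2.imwrite("pics/sc.png",cv2.resize(s,None,fx=4,fy=4,interpolation=cv2.INTER_CUBIC))
E
cat > h.py <<'E'
import numpy as np, cv2
from plant import r
def ray(n,u,v):
    c=r.camera_info(n); V=c["view"]; R=V[:3,:3]
    d=R.T@np.array([(u-c["cx"])/c["fx"],-(v-c["cy"])/c["fy"],-1.])
    return -R.T@V[:3,3], d
def onz(n,u,v,z):
    o,d=ray(n,u,v); return o+d*(z-o[2])/d[2]
def proj(n,p):
    c=r.camera_info(n); q=c["view"]@np.append(p,1); return np.array([c["cx"]-c["fx"]*q[0]/q[2], c["cy"]+c["fy"]*q[1]/q[2]])
E
```

```text
(no output)
```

View pics/tc.png

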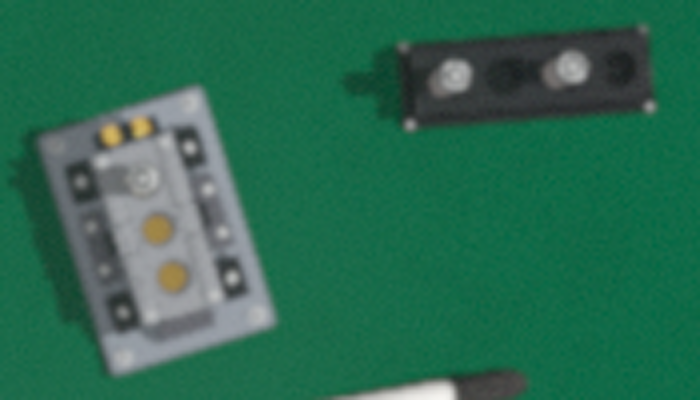

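View pics/sc.png

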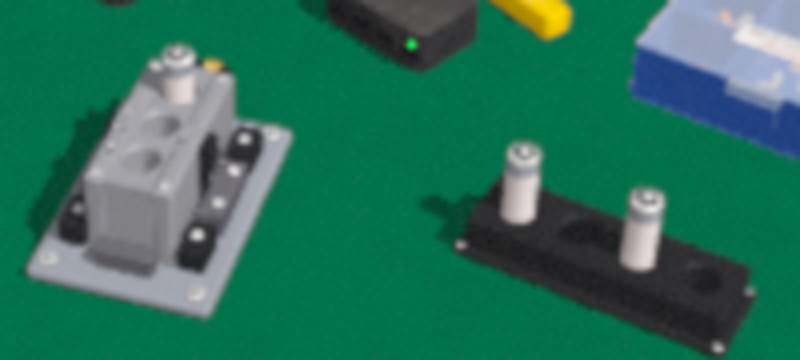

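The top crop shows the cell tops at (457,75) and (573,67), cell c's nub at (145,178), the bay floors at (158,230) and (173,277), and the gold terminals near (125,130). The scene crop shows the cell tops at (524,152) and (648,198), cell c at (180,52), and the bay mouths at (166,125) and (147,160).

```bash
cat > m.py <<'E'
from h import *
T=lambda u,v:(u/4-.375+300,v/4-.375+210)
S=lambda u,v:(u/4-.375+270,v/4-.375+225)
def tri(a,b):
    o1,d1=ray("top",*a);o2,d2=ray("scene",*b);d1/=np.linalg.norm(d1);d2/=np.linalg.norm(d2)
    k=np.linalg.lstsq(np.c_[d1,-d2],o2-o1,rcond=None)[0]
    p,q=o1+d1*k[0],o2+d2*k[1]; return (p+q)/2*1000,np.linalg.norm(p-q)*1000
E
python3 - <<'E'
from m import *
np.set_printoptions(precision=1,suppress=True)
P={"A":((457,75),(524,150),.0585),"B":((573,67),(648,196),.0585),"C":((145,178),(180,50),.0785)}
for k,(a,b,z) in P.items(): print(k,tri(T(*a),S(*b)),onz("top",*T(*a),z)*1000,onz("scene",*S(*b),z)*1000)
for a in((158,230),(173,277)): print("floor top",onz("top",*T(*a),.028)*1000)
for b in((166,125),(147,160)): print("mouth scene",onz("scene",*S(*b),.054)*1000)
# cradle plate corners
c=[onz("top",*T(*a),.008)*1000 for a in((203,87),(38,135),(112,375),(276,322))]
c2=[onz("scene",*S(*a),.008)*1000 for a in((294,132),(30,272),(208,314))]
print("cradle",c,np.mean(c,0),c2,(c2[0]+c2[1])/2)
u=c[0]+c[1]-c[2]-c[3]; print(np.degrees(np.arctan2(u[1],u[0])), np.linalg.norm(c[0]-c[3]),np.linalg.norm(c[0]-c[1]))
u=c2[0]-c2[2]; print("scene yaw",np.degrees(np.arctan2(u[1],u[0])))
for z in(0,.022):
  s=[onz("top",*T(*a),z)*1000 for a in((403,46),(645,28),(651,107),(411,125))]; print("stand",s,np.mean(s,0),np.linalg.norm(s[0]-s[1]))
E
```

```text
A (array([526.3, 147.5,  60.7]), np.float64(3.0205695155422143)) [527.3 145.9  58.5] [527.6 149.6  58.5]
B (array([529.1,  87.9,  60.2]), np.float64(1.6767837814217736)) [529.7  86.8  58.5] [530.3  89.1  58.5]
C (array([477.6, 307.3,  81.8]), np.float64(1.6618220724485813)) [478.3 306.6  78.5] [480.4 310.4  78.5]
floor top [453.  299.9  28. ]
floor top [428.2 292.8  28. ]
mouth scene [454.7 301.1  54. ]
mouth scene [429.5 293.9  54. ]
cradle [array([528.7, 273.5,   8. ]), array([505.6, 362. ,   8. ]), array([377.3, 326.1,   8. ]), array([403. , 238.6,   8. ])] [453.7 300.1   8. ] [array([529.1, 276.3,   8. ]), array([376. , 325.1,   8. ]), array([400.3, 240.1,   8. ])] [452.6 300.7   8. ]
15.566756357731133 130.4754142502992 91.45692259302378
scene yaw 15.710685652481088
stand [array([548.3, 165.7,   0. ]), array([554.3,  36.6,   0. ]), array([511.9,  35.1,   0. ]), array([505.9, 162.9,   0. ])] [530.1 100.1   0. ] 129.2534203988562
stand [array([546.3, 168.4,  22. ]), array([552.1,  41.5,  22. ]), array([510.5,  40. ,  22. ]), array([504.6, 165.6,  22. ])] [528.4 103.9  22. ] 127.04233987335564
```

Call:
jog_arm(deltas=[[[-0.3,1.62,-3.32,-0.5,0.043],[-0.3,1.62,-3.32,-0.5,0.043],[-0.3,1.62,-3.32,-0.5,0.043],[-0.3,1.62,-3.32,-0.5,0.043],[-0.3,1.62,-3.32,-0.5,0.043],[-0.3,1.62,-3.32,-0.5,0.043],[-0.3,1.62,-3.32,-0.5,0.043],[-0.3,1.62,-3.32,-0.5,0.043]]])

```text
time_s: 1.1
tcp_pos: [0.4, 0.3517, 0.2052]
eef_rot: [180.0, 0.0, -3.8]
contact_force: [0.2, 0.0, -0.3]
gripper_width: 0.0306
gripper_force: 0.0
```

Call:
jog_arm(deltas=[[[-0.3,1.62,-3.32,-0.5,0.043],[-0.3,1.62,-3.32,-0.5,0.043],[-0.3,1.62,-3.32,-0.5,0.043],[-0.3,1.62,-3.32,-0.5,0.043],[-0.3,1.62,-3.32,-0.5,0.043],[-0.3,1.62,-3.32,-0.5,0.043],[-0.3,1.62,-3.32,-0.5,0.043],[-0.3,1.62,-3.32,-0.5,0.043]]])

```text
time_s: 2.1
tcp_pos: [0.5296, 0.0862, 0.1652]
eef_rot: [180.0, 0.0, 15.9]
contact_force: [1.3, -0.2, 0.6]
gripper_width: 0.0309
gripper_force: 0.0
```

Call:
jog_arm(deltas=[[[-0.3,0,0,0,0],[-0.3,0,0,0,0]]])

```text
time_s: 2.35
tcp_pos: [0.5292, 0.0873, 0.1654]
eef_rot: [180.0, 0.0, 15.8]
contact_force: [-0.4, -0.0, -0.1]
gripper_width: 0.0306
gripper_force: 0.0
```

Call:
jog_arm(deltas=[[[-0.3,0,0,-2.5,0],[-0.3,0,0,-2.5,0],[-0.3,0,0,-2.0,-0.003],[-0.3,0,0,0,0]]])

```text
time_s: 2.85
tcp_pos: [0.5282, 0.0878, 0.0945]
eef_rot: [180.0, 0.2, 15.7]
contact_force: [0.4, 0.1, -0.2]
gripper_width: 0.0308
gripper_force: 0.0
```

```bash
python3 - <<'E'
from h import *
print(r.get_state()["tcp_pos"])
a=r.capture("scene")[215:315,350:480]; b=r.capture("top")[190:280,380:480]
cv2.imwrite("pics/h1.png",np.hstack([cv2.resize(a,(455,350),interpolation=2),cv2.resize(b,(345,350),interpolation=2)]))
E
```

```text
[0.52820843 0.08777302 0.09447759]
```

View pics/h1.png

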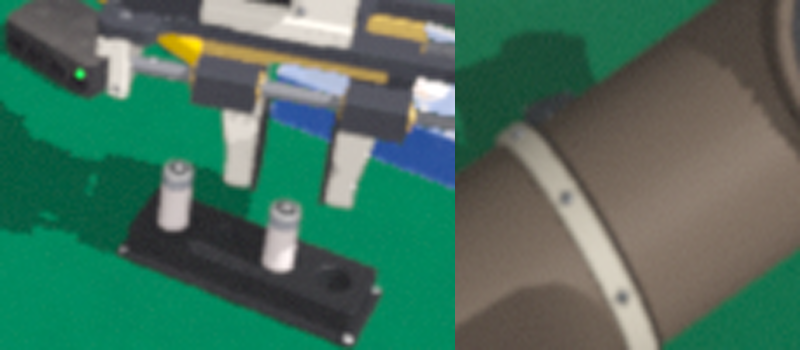

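The fingers straddle cell b: the tips are at about (240,185) and (340,205), with the nub at (286,207) below and between them. The top view is blocked by the arm.

Call:
jog_arm(deltas=[[[-0.3,0,0,-2.0,0],[-0.3,0,0,-1.9,0],[-0.3,0,0,0,0],[-1,0,0,0,0],[-1,0,0,0,0],[-1,0,0,0,0]]], force=15)

```text
time_s: 3.7
tcp_pos: [0.5301, 0.0877, 0.0576]
eef_rot: [-180.0, -0.1, 15.7]
contact_force: [-0.8, 0.7, 4.5]
gripper_width: 0.0137
gripper_force: 15.0
```

Call:
jog_arm(deltas=[[[-1,0,0,0,0],[-1,0,0,0,0]]])

```text
time_s: 3.95
tcp_pos: [0.5302, 0.0877, 0.0575]
eef_rot: [-180.0, -0.1, 15.7]
contact_force: [-0.0, 1.4, 6.4]
gripper_width: 0.014
gripper_force: 15.0
```

Call:
jog_arm(deltas=[[[-1,0,0,1.0,0],[-1,0,0,2.0,0],[-1,0,0,2.5,0],[-1,0,0,2.5,0],[-1,0,0,2,0],[-1,0,0,0,0]]])

```text
time_s: 4.7
tcp_pos: [0.5302, 0.0877, 0.1585]
eef_rot: [-180.0, -0.2, 15.7]
contact_force: [0.3, 0.1, -0.6]
gripper_width: 0.0136
gripper_force: 15.0
```

```bash
python3 - <<'E'
from h import *
print(r.get_state()["tcp_pos"])
a=r.capture("scene")[175:315,340:480]
cv2.imwrite("pics/h2.png",cv2.resize(a,None,fx=4,fy=4,interpolation=2))
E
```

```text
[0.53016512 0.0876943  0.15845462]
```

View pics/h2.png

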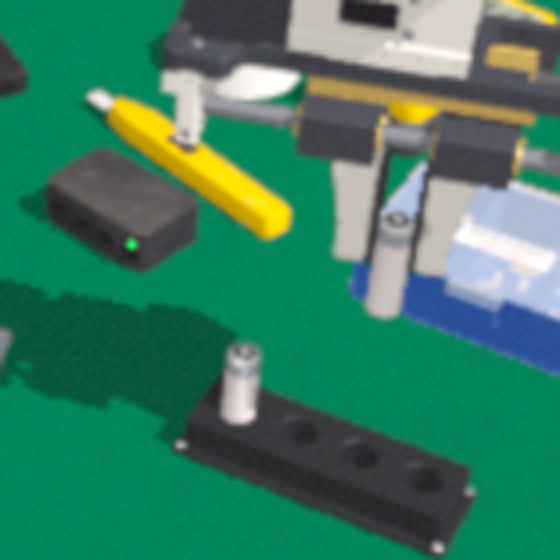

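The cell is held, with its top at about (398,218) and its bottom at about (383,308). It looks slightly tilted and off-centre, so I'll compare it with the expected projection.

```bash
python3 - <<'E'
from h import *
t=np.array([.5302,.0877,.1585]); K=lambda p:(proj("scene",p)-[340,175]+.375)*4
np.set_printoptions(precision=0,suppress=True)
for dz in(-.048,.001,.0025): print(dz,K(t+[0,0,dz]))
a=np.radians(15.7);x=np.array([np.cos(a),np.sin(a),0]);y=np.array([-x[1],x[0],0])
print("dx5mm",K(t+.005*x)-K(t),"dy5",K(t+.005*y)-K(t),"dz5",K(t+[0,0,.005])-K(t))
for s in(1,-1):
  for q in (1,-1): print("tip corner",s,q,K(t+[0,0,-.019]+s*.007*y+q*.0095*x))
for p in([.527,.147,.008],[.527,.147,.0585]):print("A",K(np.array(p)))
E
```

```text
-0.048 [386. 308.]
0.001 [401. 218.]
0.0025 [401. 215.]
dx5mm [ 2. -7.] dy5 [-12.  -2.] dz5 [  2. -10.]
tip corner 1 1 [381. 239.]
tip corner 1 -1 [374. 266.]
tip corner -1 1 [414. 246.]
tip corner -1 -1 [408. 272.]
A [240. 432.]
A [249. 353.]
```

The projection matches an upright, centred cell. The scene camera is about 3 crop pixels left (1 mm in y). Corrected for that, bay 2 is at about (0.4537, 0.300), which agrees with the top view. Next is the carry.

Call:
jog_arm(deltas=[[[-1,-0.95,2.65,0,0],[-1,-0.95,2.65,0,0],[-1,-0.95,2.65,0,0],[-1,-0.95,2.65,0,0],[-1,-0.95,2.65,0,0],[-1,-0.95,2.65,0,0],[-1,-0.95,2.65,0,0],[-1,-1.0,2.65,0,0]]])

```text
time_s: 5.75
tcp_pos: [0.452, 0.2996, 0.1554]
eef_rot: [179.9, 0.1, 15.6]
contact_force: [0.3, 0.3, -0.2]
gripper_width: 0.0139
gripper_force: 15.0
```

Call:
jog_arm(deltas=[[[-1,0,0,-1.5,0],[-1,0,0,-2,0],[-1,0,0,-1.5,0],[-1,0,0,0,0],[-1,0,0,0,0]]])

```text
time_s: 6.38
tcp_pos: [0.4531, 0.2991, 0.1067]
eef_rot: [180.0, 0.0, 15.6]
contact_force: [0.4, 0.0, -0.6]
gripper_width: 0.0143
gripper_force: 15.0
```

```bash
python3 - <<'E'
from h import *
t=r.get_state()["tcp_pos"];print(t)
o=[265,205]
a=r.capture("scene")[205:305,265:365]
cv2.imwrite("pics/h3.png",cv2.resize(a,None,fx=6,fy=6,interpolation=2))
K=lambda p:(proj("scene",p)-o+.5)*6-.5
np.set_printoptions(precision=0,suppress=True)
for dz in(-.048,.001): print(dz,K(t+[0,0,dz]))
a=np.radians(15.7);x=np.array([np.cos(a),np.sin(a),0])
for k in(1,0,-1): print(K(np.array([.4537,.300,.054])+.026*k*x))
E
```

```text
[0.4530803  0.29912886 0.1066594 ]
-0.048 [281. 302.]
0.001 [276. 179.]
[308. 261.]
[280. 311.]
[251. 363.]
```

View pics/h3.png

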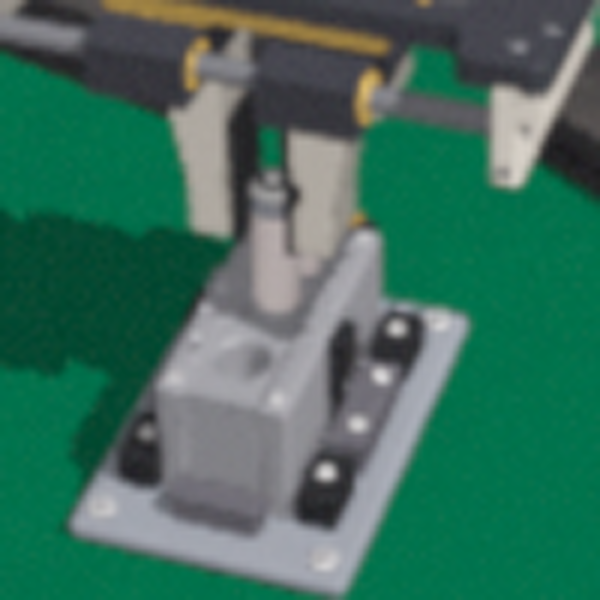

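Bay 3's mouth is at about (242,360) and the cell's bottom is at about (276,303). Relative to the cell, the mouth sits about 1 mm further +y than I assumed. I'll shift a little and probe down.

Call:
jog_arm(deltas=[[[-1,0.06,0.15,0,0],[-1,0,0,0,0],[-1,0,0,-0.4,0],[-1,0,0,-0.4,0],[-1,0,0,0,0]]])

```text
time_s: 7.05
tcp_pos: [0.4533, 0.3007, 0.0981]
eef_rot: [180.0, 0.0, 15.7]
contact_force: [-0.9, 0.9, -0.9]
gripper_width: 0.0143
gripper_force: 15.0
```

Call:
jog_arm(deltas=[[[-1,0,0,-0.3,0],[-1,0,0,-0.3,0],[-1,0,0,0,0]]])

```text
time_s: 7.42
tcp_pos: [0.4534, 0.3007, 0.0922]
eef_rot: [180.0, 0.0, 15.6]
contact_force: [0.3, -0.8, -0.2]
gripper_width: 0.0139
gripper_force: 15.0
```

It entered without contact. I'll lower it and release.

Call:
jog_arm(deltas=[[[-1,0,0,-0.5,0],[-1,0,0,-0.5,0],[-1,0,0,-0.4,0],[-1,0,0,0,0],[-1,0,0,0,0]]])

```text
time_s: 8.05
tcp_pos: [0.4535, 0.3009, 0.0786]
eef_rot: [180.0, 0.0, 15.7]
contact_force: [0.1, 0.4, 0.1]
gripper_width: 0.0139
gripper_force: 15.0
```

Call:
jog_arm(deltas=[[[-0.3,0,0,0,0],[-0.3,0,0,0,0],[-0.3,0,0,0,0],[-0.3,0,0,2,0],[-0.3,0,0,3,0],[-0.3,0,0,3,0],[-0.3,0,0,0,0]]])

```text
time_s: 8.93
tcp_pos: [0.4545, 0.302, 0.1612]
eef_rot: [-179.8, -0.2, 15.7]
contact_force: [-0.9, -1.0, -0.6]
gripper_width: 0.0305
gripper_force: 0.0
```

Call:
jog_arm(deltas=[[[-0.3,1.23,-2.56,0,0],[-0.3,1.23,-2.56,0,0],[-0.3,1.23,-2.56,0,0],[-0.3,1.23,-2.56,0,0],[-0.3,1.23,-2.56,0,0],[-0.3,1.23,-2.56,0,0],[-0.3,0,0,0,0],[-0.3,0,0,0,0]]])

```text
time_s: 9.93
tcp_pos: [0.527, 0.1472, 0.1581]
eef_rot: [180.0, 0.0, 15.6]
contact_force: [-0.0, -0.1, -0.2]
gripper_width: 0.0308
gripper_force: 0.0
```

```bash
python3 - <<'E'
from h import *
s=r.get_state();print(s["time_s"],s["tcp_pos"])
a=r.capture("scene")[195:305,265:455]
cv2.imwrite("pics/h4.png",cv2.resize(a,None,fx=4,fy=4,interpolation=2))
E
```

```text
9.925 [0.52697384 0.14722583 0.15805077]
```

View pics/h4.png

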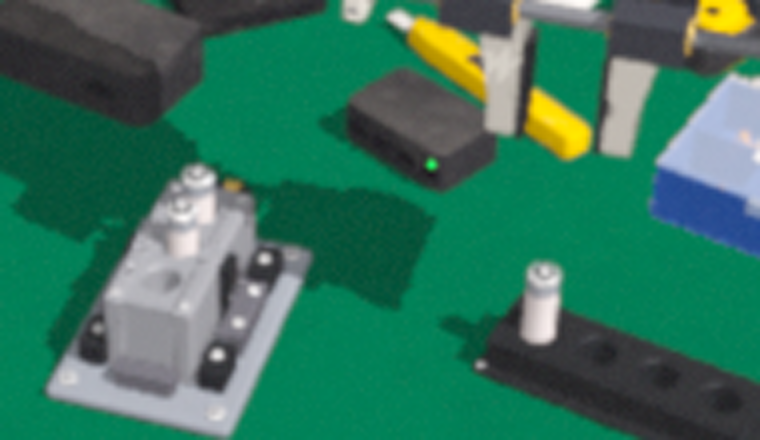

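The middle cell is seated: its top is at (183,206) and cell c's is at (199,176), the spacing expected at equal height. Next is cell a, at (543,272).

Call:
jog_arm(deltas=[[[-0.3,0.04,0.04,-2.5,0],[-0.3,0,0,-3,0],[-0.3,0,0,-2.5,0],[-0.3,0,0,-1.5,0],[-0.3,0,0,-0.6,0],[-0.3,0,0,0,0],[-0.3,0,0,0,0]]])

```text
time_s: 10.85
tcp_pos: [0.5282, 0.148, 0.0584]
eef_rot: [-180.0, -0.1, 15.7]
contact_force: [0.5, 1.0, -0.3]
gripper_width: 0.0307
gripper_force: 0.0
```

Call:
jog_arm(deltas=[[[-1,0,0,0,0],[-1,0,0,0,0],[-1,0,0,0,0],[-1,0,0,0,0]]])

```text
time_s: 11.35
tcp_pos: [0.528, 0.1477, 0.0579]
eef_rot: [-180.0, -0.0, 15.7]
contact_force: [-0.2, 0.0, 2.5]
gripper_width: 0.0135
gripper_force: 15.0
```

Call:
jog_arm(deltas=[[[-1,0,0,1.0,0],[-1,0,0,2.0,0],[-1,0,0,2.5,0],[-1,0,0,2.5,0],[-1,0,0,2,0],[-1,0,0,0,0]]])

```text
time_s: 12.1
tcp_pos: [0.5285, 0.1481, 0.1596]
eef_rot: [-179.9, -0.2, 15.7]
contact_force: [-0.6, 1.0, -0.9]
gripper_width: 0.0136
gripper_force: 15.0
```

Call:
jog_arm(deltas=[[[-1,-1.66,2.43,0,0],[-1,-1.66,2.43,0,0],[-1,-1.66,2.43,0,0],[-1,-1.66,2.43,0,0],[-1,-1.66,2.43,0,0],[-1,-1.66,2.43,0,0],[-1,0,0,0,0],[-1,0,0,0,0]]])

```text
time_s: 13.1
tcp_pos: [0.4278, 0.2931, 0.157]
eef_rot: [180.0, 0.1, 15.7]
contact_force: [-0.2, -0.3, 0.1]
gripper_width: 0.0137
gripper_force: 15.0
```

Call:
jog_arm(deltas=[[[-1,0,0,-1.5,0],[-1,0,0,-2,0],[-1,0,0,-1.5,0],[-1,0,0,0,0],[-1,0,0,0,0]]])

```text
time_s: 13.72
tcp_pos: [0.4284, 0.2935, 0.1078]
eef_rot: [180.0, -0.0, 15.7]
contact_force: [-0.3, 0.5, 0.2]
gripper_width: 0.0138
gripper_force: 15.0
```

```bash
python3 - <<'E'
from h import *
t=r.get_state()["tcp_pos"];print(t)
o=[265,205]
a=r.capture("scene")[205:305,265:365]
cv2.imwrite("pics/h5.png",cv2.resize(a,None,fx=6,fy=6,interpolation=2))
K=lambda p:(proj("scene",p)-o+.5)*6-.5
np.set_printoptions(precision=0,suppress=True)
for dz in(-.048,.001): print(dz,K(t+[0,0,dz]))
E
```

```text
[0.42842831 0.29351711 0.10776153]
-0.048 [249. 349.]
0.001 [242. 225.]
```

View pics/h5.png

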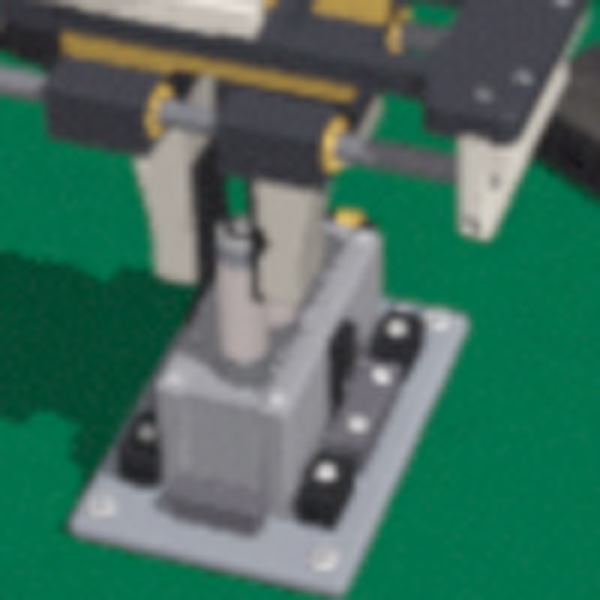

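The cell's bottom is at about (244,350), over bay 3's mouth at (242,360), as predicted. I'll probe down.

Call:
jog_arm(deltas=[[[-1,0.0,0.02,-0.5,0],[-1,0,0,-0.4,0],[-1,0,0,-0.3,0],[-1,0,0,-0.3,0],[-1,0,0,0,0]]])

```text
time_s: 14.4
tcp_pos: [0.4281, 0.2937, 0.0923]
eef_rot: [180.0, 0.0, 15.7]
contact_force: [-0.2, 0.8, -0.1]
gripper_width: 0.0137
gripper_force: 15.0
```

Call:
jog_arm(deltas=[[[-1,0,0,-0.5,0],[-1,0,0,-0.5,0],[-1,0,0,-0.4,0],[-1,0,0,0,0],[-1,0,0,0,0]]])

```text
time_s: 15.02
tcp_pos: [0.428, 0.2936, 0.0785]
eef_rot: [180.0, 0.0, 15.7]
contact_force: [0.3, 0.8, -0.6]
gripper_width: 0.0137
gripper_force: 15.0
```

Call:
jog_arm(deltas=[[[-0.3,0,0,0,0],[-0.3,0,0,0,0],[-0.3,0,0,0,0],[-0.3,0,0,2,0],[-0.3,0,0,3,0],[0.95,0,0,2.5,0],[0.95,1.25,0.35,0,0],[0.95,1.25,0.35,0,0]]])

```text
time_s: 16.02
tcp_pos: [0.4536, 0.3008, 0.1534]
eef_rot: [-180.0, 0.0, 15.7]
contact_force: [0.1, -0.4, -0.3]
gripper_width: 0.055
gripper_force: 0.0
```

Call:
jog_arm(deltas=[[[0.95,0,0,0,0],[0.95,0,0,0,0],[0.95,0,0,0,0]]])

```text
time_s: 16.4
tcp_pos: [0.4527, 0.3003, 0.1531]
eef_rot: [180.0, 0.0, 15.7]
contact_force: [0.6, -0.2, -0.1]
gripper_width: 0.0836
gripper_force: 0.0
```

```bash
python3 - <<'E'
from h import *
s=r.get_state();print(s["time_s"],s["tcp_pos"])
a=r.capture("scene")[175:305,265:365]
cv2.imwrite("pics/h6.png",cv2.resize(a,None,fx=4.5,fy=4.5,interpolation=2))
E
```

```text
16.4 [0.45272708 0.30034252 0.15308023]
```

View pics/h6.png

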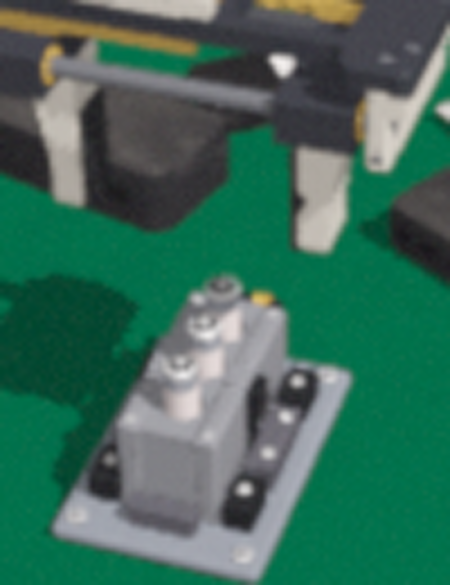

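All three cells stand level, with tops at (223,287), (204,325) and (182,367). The fingers straddle the cassette. I'll descend to the catches.

Call:
jog_arm(deltas=[[[0.95,0.08,0.03,-2.5,0],[0.95,0,0,-2.5,0],[0.95,0,0,-2.5,0],[0.95,0,0,-2.0,0],[0.95,0,0,-1.4,0],[0.95,0,0,0,0],[0.95,0,0,0,0]]])

```text
time_s: 17.32
tcp_pos: [0.4542, 0.3013, 0.0452]
eef_rot: [-180.0, -0.0, 15.7]
contact_force: [0.7, -0.1, 0.5]
gripper_width: 0.0852
gripper_force: 0.0
```

Call:
jog_arm(deltas=[[[0.4,0,0,0,0],[0.26,0,0,0,0],[0.26,0,0,0,0]]])

```text
time_s: 17.7
tcp_pos: [0.454, 0.301, 0.0449]
eef_rot: [-180.0, -0.0, 15.7]
contact_force: [-0.1, 1.2, 0.2]
gripper_width: 0.0606
gripper_force: 0.0
```

Call:
jog_arm(deltas=[[[-1,0,0,0,0],[-1,0,0,0,0],[-1,0,0,0,0],[-1,0,0,0,0],[-1,0,0,0,0]]], force=30)

```text
time_s: 18.32
tcp_pos: [0.4541, 0.3015, 0.0449]
eef_rot: [-180.0, -0.0, 15.7]
contact_force: [-3.8, 2.8, 5.2]
gripper_width: 0.0438
gripper_force: 30.0
```

The catches are flush. I'll lift slowly.

Call:
jog_arm(deltas=[[[-1,0,0,0.2,0],[-1,0,0,0.3,0],[-1,0,0,0.3,0],[-1,0,0,0,0]]])

```text
time_s: 18.82
tcp_pos: [0.4536, 0.3013, 0.0521]
eef_rot: [-180.0, 0.0, 15.6]
contact_force: [-2.9, 5.1, -1.2]
gripper_width: 0.0433
gripper_force: 30.0
```

Call:
jog_arm(deltas=[[[-1,0,0,0.4,0],[-1,0,0,0.6,0],[-1,0,0,1.0,0],[-1,0,0,1.5,0],[-1,0,0,2.0,0],[-1,0,0,1.7,0],[-1,0,0,0.8,0],[-1,0,0,0.4,0]]])

```text
time_s: 19.82
tcp_pos: [0.4539, 0.3008, 0.1372]
eef_rot: [-180.0, -0.0, 15.6]
contact_force: [-0.7, -0.4, -2.8]
gripper_width: 0.0437
gripper_force: 30.0
```

Call:
jog_arm(deltas=[[[-1,0,0,0,0],[-1,0,0,0,0],[-1,0,0,0,0],[-1,0,0,0,0],[-1,0,0,0,0],[-1,0,0,0,0]]])

```text
time_s: 20.58
tcp_pos: [0.4539, 0.3009, 0.1365]
eef_rot: [180.0, 0.0, 15.7]
contact_force: [0.1, -0.5, -1.6]
gripper_width: 0.0438
gripper_force: 30.0
```

```bash
python3 - <<'E'
from h import *
s=r.get_state();print(s["time_s"],s["tcp_pos"],s["qd"].round(2),s["contact_force"],s["gripper_width"])
a=r.capture("scene")[155:305,255:375]
cv2.imwrite("pics/h7.png",cv2.resize(a,None,fx=4,fy=4,interpolation=2))
E
```

```text
20.575 [0.45387535 0.30094092 0.13654134] [-0.08 -0.13 -0.01 -0.   -0.05 -0.05] [ 0.07069598 -0.4919271  -1.55229484] 0.043754854589141585
```

View pics/h7.png

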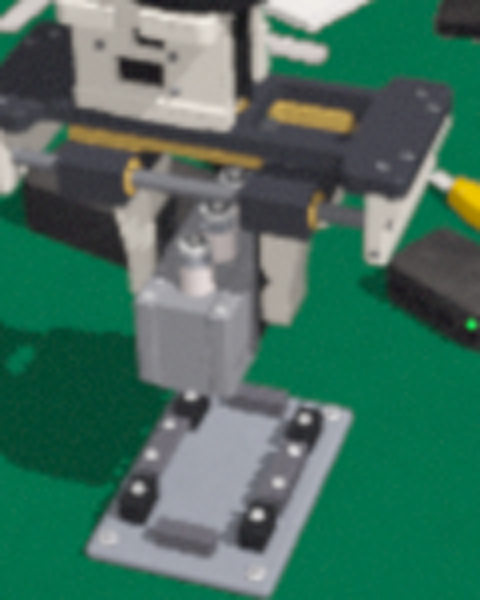

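The loaded cassette is clear of the cradle, level, at (195,340) in the crop, with all its cells in. Its underside is at about 0.0996 m and the arm is steady.

```bash
python3 -c "
from plant import r
print(r.close_job())"
```

```text
the job is handed in; nothing more can be done
None
```

I handed the job in: cell b went into the middle bay, then cell a into the end bay, and the arm is holding the loaded cassette level and steady by its pinched catches, underside about 10 cm above the bench, at about 21 s of the 64 s allowed.

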